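# Clamp a printing block in the lino-cutting jig

## Task

Get the grey-faced printing block ready for carving: with the fingertips slide it across the plywood board until it is fully home in the corner of the two wooden fences, flush against both. Then push the red handle of the toggle clamp over and down, past its dead point, until it snaps into lock and the rubber foot holds the block, and let go. Push and slide only, lift nothing, and leave the ink jar, the tape roll and the glue stick where they are.

Things in the scene. Friction and masses are not known exactly. Their poses are not given: they have to be found in the camera images.
- jig: Plywood cutting board, 12 mm thick, screwed to the bench. Origin on its underside at bench height; it spans x -135..135, y -160..135 mm. x points to the far fence, y to the left fence, z up. Behind the left fence a steel toggle clamp works in the plane x = +35 mm; its base fills y 50..125 mm there, up to 75 mm over the bench.
- corner (a point): Inner corner of the two wooden fences, on the board's top (12 mm above the bench); axes are the jig's. FAR FENCE: inner face x = +110 mm in the jig, across y -120..30. LEFT FENCE: inner face y = +30 mm, along x -60..130. Each is 20 mm thick and stands 16 mm above the board.
- block: Wood-backed printing block with grey lino face, loose on the board, 150 (x) x 100 (y) x 22 mm high, about 0.3 kg. Origin at the centre of its underside, x along its long side. It starts 25 to 50 mm short of home each way, turned up to 0.25 rad; home, its axes are the jig's and its origin lies at (35, -20) mm in the jig, 75 and 50 mm short of the corner.
- block_corner (a point): The lower corner of the block at its +x, +y end: the one that goes into the fence corner.
- handle (a joint): Clamp handle angle, rad: 0 = locked on its stop, handle pointing away from the block (jig +y), rising 0.21 rad above level; grows as it is raised, 1.4 = fully open. Starts at 0.97..1.23, stays where left. With the block home the foot meets it at about 0.55, then the push stiffens to about 5 N at the grip; dead point 0.15; below that it pulls itself to 0. It snaps only on the block.
- handle_pivot (a point): Axis of the handle: horizontal, along the jig's x, at x = 35, y = 108 mm in the jig, 58 mm above the bench. Its axes are the jig's.
- grip (a point): Middle of the upper face of the red grip: the face to push on (raised, it faces the block). The grip is a bar 80 mm long, 22 mm wide (jig x), 15 mm thick, 45 to 125 mm out from the pivot; this point is 85 mm out and 7.5 mm off the bar's centre line, which passes through the pivot.
- clamp_foot: Rubber foot, 18 mm diameter, 10 mm high, sprung, under the end of the clamp arm; origin at the centre of its underside. The steel arm (66 mm long, pin at y = 70 mm in the jig, 52 mm over the bench) reaches over the left fence; open, it stands raised, below 130 mm over the bench. Locked, the foot presses on the block 18 mm in from the left fence with about 25 N.
- ink_jar: Jar of printing ink with a black cap and blue label, 58 mm diameter, 70 mm high, standing on the bench right of the board. Origin at the centre of its underside. Leave alone.
- tape_roll: Roll of masking tape lying flat on the bench left of the board, 100 mm outer diameter, 25 mm high. Origin at the centre of its underside. Leave alone.
- glue_stick: White and yellow glue stick, 28 mm diameter, 70 mm high, standing on the near left part of the board. Origin at the centre of its underside. Leave alone.
Things that resemble listed ones, but are neither listed nor needed, are in the scene too. Of the things shaped like the block, the wood one is meant.

How it is judged:
By the outcome, as a careful person would: the job done as asked, in the order asked, and still so for the second after the job is handed in, with the robot touching nothing.
It also fails if it takes over 64 s, if anything falls off the work surface, if the arm or the gripper's body presses on something with over 40 N, if the wrist force passes 120 N, or if a joint passes its speed limit or range.

## Robot

A 6-joint arm with a two-finger parallel gripper is mounted at the origin on the work surface. World frame = base frame: x ahead of the robot, y to its left, z up, the work surface at z = 0. Lengths are in m, angles in rad, forces in N, time in s.
With the tool pointing down it reaches from about 0.15 to 0.775 m from the base axis. Payload 6.1 kg.
Tool frame: the origin (TCP) lies between the finger pads; the fingertips stand 22 mm ahead of it and the grasp point (between the pads) lies 3 mm ahead of it; z points along the fingers, y is the direction in which the jaws open and shut (so a half turn about z gives the same grasp; the last joint's range is limited). The gripper opens to 85 mm and grips with 20 to 120 N. Pads are 22 mm wide; open, the fingers measure 114 mm over their backs; the gripper's body (76 mm by 85 mm) begins 54 mm behind the grasp point. The pads swing forward as they close: fully open they stand 13 mm farther back than shut.
Start: joints at [1.329, 0.126, -0.04, 1.405, 0, 1.571], TCP at [0.126, 0.51, 0.253] pointing down, gripper open.
Joint ranges: [-2.72, 2.72], [-0.95, 1.95], [-1.27, 1.35], [-1.78, 2.02], [-1.46, 1.47], [-3.14, 3.14]. Speed limits (rad/s): [2.39, 2.39, 3.01, 3.14, 3.14, 3.14].

## Interface

Orientations are given as a 3x3 rotation matrix whose columns are the frame's x, y, z axes.
In Python, from station import telemetry, optics, order gives the robot as it stands.
- The arm moves only by the tool step_arm, never from a script. Its argument "commands" is a list of rows, each a list of 7 numbers: the shift along the world's x, y, z in cm, then the turn, a rotation vector about the world's x, y, z in degrees, then the closure in counts, from 0 (fully open) to 255 (shut). A call has 1 to 12 rows; each row is the pose to reach, as a shift and turn from the pose measured when the call began; what a row does not reach only later rows make up. A row lasts 1/12 s, in which the tool goes at most 41.7 mm and 7.16 degrees, less where a joint would pass 70% of its speed; a pose out of reach is approached as far as the arm can. A call with a gripper value outside its range is refused whole. The fingers move at their own pace and stop on an object; "squeeze" is the grip in N (left out, the last holds). Time passes only in rows, so rows that repeat a pose let the fingers close. It gives the time, the measured TCP pose, the force and the opening at its end, in the units of the state.
- telemetry.sense(): the state, without advancing time (a new reading comes with each control period).
- optics.grab_frame(name): name is "scene" or "side" or "wrist"; returns (picture, depth): 400x640x3 uint8, red, green, blue; 400x640 float32, m along the optical axis (not along the pixel's ray), 0 where there is no reading.
- optics.get_calibration(name): a dict with "camera_matrix" (3x3 intrinsics, pixels), "extrinsics" (4x4, takes a point from camera to world coordinates); the wrist camera has in their place "mount" (4x4, takes a point from camera to tool coordinates, whose origin is the TCP and whose axes are the flange's). Camera axes: x right, y up, looking along -z (the intrinsics and any distortion apply to the point x, -y, -z); pixel columns grow to the right and rows downward; lengths in m; the calibration is good to about 2 mm. A picture is of the moment at which its call begins: read the wrist's pose just before it. get_calibration takes no time and is no camera call.
- order.close_job(): hands the job in, once; it reports no verdict.
The state is a dict: "t": time; "joint_positions": joint angles; "qd": joint speeds; "joint_efforts": joint torques, N m; "tcp_pos": TCP position; "orientation": TCP orientation; "force": force on the tool from outside, world axes, zero at the start; "ft_torque": the same for the moment, N m; "gripper_width": finger opening in m.
Only numpy, scipy, OpenCV 4.12 (cv2) and the standard library are available. Lean on these libraries where they do the work, as an engineer would, in place of code of your own. Each camera call takes 0.05 s, during which the arm holds its last target. There are 200 camera calls.

## Working session

There is one attempt and no reset: what is moved stays moved. The work goes in short steps, Python scripts to look and compute and a tool call to move; the robot and the scene stay as the last step left them, time stands still between calls to the robot, and variables do not carry over. Pictures are saved under pics/ and viewed, about 8 in all and at most 12, crops included, and the job is handed in when it is done.

Besides the shell and the picture viewer there is one more tool, called after "Request:" as name([rows], argument=value, ...), one row to a line, values as JSON. step_arm: Moves the arm, as the interface text tells. Its arguments: {"type":"object","properties":{"commands":{"type":"array"},"squeeze":{"type":"number"}},"required":["commands"]}

```bash
mkdir -p pics; ls; cat > h.py <<'E'
import numpy as np, cv2
from station import telemetry, optics, order
def grab(n):
    s=telemetry.sense(); im,d=optics.grab_frame(n); c=optics.get_calibration(n)
    K=np.array(c["camera_matrix"])
    if n=="wrist":
        T=np.eye(4);T[:3,:3]=s["orientation"];T[:3,3]=s["tcp_pos"];T=T@np.array(c["mount"])
    else: T=np.array(c["extrinsics"])
    return im,d,K,T,c
def ray(u,v,K,T):
    p=np.linalg.inv(K)@[u,v,1.]; return T[:3,3],T[:3,:3]@[p[0],-p[1],-1.]
def onplane(u,v,z,K,T):
    o,r=ray(u,v,K,T); return o+r*(z-o[2])/r[2]
def cloud(d,K,T):
    v,u=np.mgrid[:d.shape[0],:d.shape[1]]
    x=(u-K[0,2])/K[0,0];y=(v-K[1,2])/K[1,1]
    P=np.stack([x*d,-y*d,-d],-1)
    return P@T[:3,:3].T+T[:3,3]
def proj(P,K,T):
    p=np.linalg.inv(T)@np.append(P,1); return K[0,0]*p[0]/-p[2]+K[0,2],K[1,1]*-p[1]/-p[2]+K[1,2]
E
python3 - <<'E'
from h import *
for n in["scene","side"]:
    im,d,K,T,c=grab(n); cv2.imwrite(f"pics/{n}0.png",im[...,::-1]); np.savez(f"{n}0.npz",im=im,d=d,K=K,T=T); print(c)
print(telemetry.sense())
E
```

```text
pics
{'camera_matrix': array([[483.32506854,   0.        , 323.93869193],
       [  0.        , 483.32506854, 200.36187984],
       [  0.        ,   0.        ,   1.        ]]), 'extrinsics': array([[-0.46734992, -0.6267103 ,  0.62355293,  1.23276905],
       [ 0.88400113, -0.32231589,  0.33860666,  0.34194418],
       [-0.01122726,  0.70946929,  0.70464692,  0.95210491],
       [ 0.        ,  0.        ,  0.        ,  1.        ]])}
{'camera_matrix': array([[412.34792821,   0.        , 320.93235483],
       [  0.        , 412.34792821, 199.92575473],
       [  0.        ,   0.        ,   1.        ]]), 'extrinsics': array([[ 0.90365596,  0.25044852, -0.34739235,  0.14759988],
       [-0.42821651,  0.53985921, -0.72469487, -0.78563319],
       [ 0.0060442 ,  0.80363398,  0.59509318,  0.72168647],
       [ 0.        ,  0.        ,  0.        ,  1.        ]])}
{'t': 0.1, 'joint_positions': array([ 1.32899782e+00,  1.26296615e-01, -4.04988843e-02,  1.40537453e+00,
       -5.42665566e-05,  1.57079943e+00]), 'qd': array([-7.37952028e-04, -2.53359022e-03,  3.04849935e-03,  4.73679691e-04,
        1.35685306e-05,  4.57864584e-04]), 'joint_efforts': array([ 6.52284834e-04, -4.36904883e+01,  3.53605700e+01,  1.38023158e-02,
        1.44093960e-04, -9.13453164e-06]), 'tcp_pos': array([0.1256472 , 0.50940717, 0.25262213]), 'orientation': array([[-9.70908167e-01,  2.39451988e-01, -2.76243939e-04],
       [ 2.39452141e-01,  9.70907235e-01, -1.34673348e-03],
       [-5.42707690e-05, -1.37370174e-03, -9.99999055e-01]]), 'force': array([-0.14744783, -0.57557398, -0.23673486]), 'ft_torque': array([0.01028217, 0.02991985, 0.04939434]), 'gripper_width': 0.08548901568569434}
```

View pics/scene0.png

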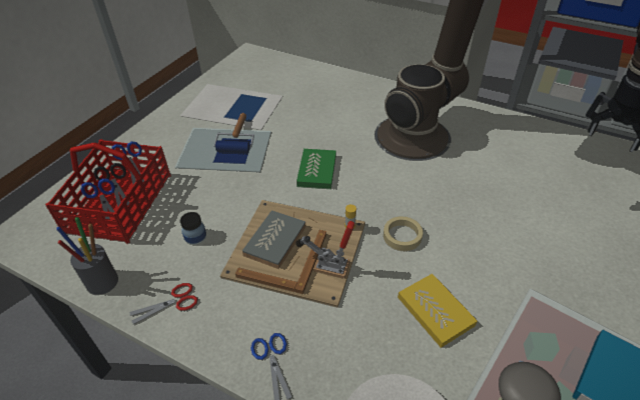

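View pics/side0.png

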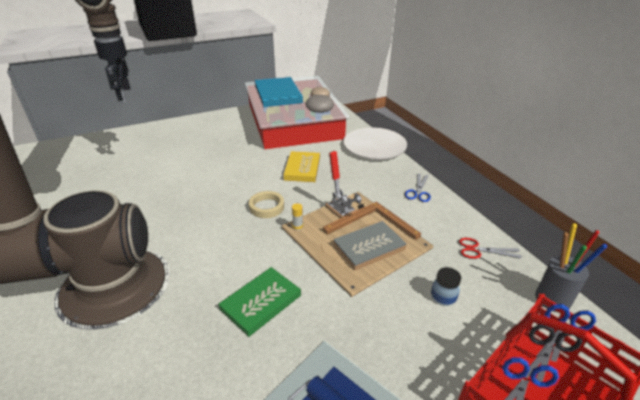

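The scene view shows the grey block at (275,237) on the board, the lookalikes green (317,168) and yellow (437,308), and the red handle at (346,235). Other look-alikes: red scissors and basket for the handle, black pot (95,270) for the jar. I choose the grey block on the plywood. Next I crop in on it and measure.

```bash
python3 - <<'E'
from h import *
z=np.load("scene0.npz");im,d,K,T=[z[k] for k in("im","d","K","T")]
c=im[185:310,210:380]; 
z2=np.load("side0.npz"); c2=z2["im"][140:300,270:440]
a=cv2.resize(c,(640,470),interpolation=cv2.INTER_CUBIC)
cv2.imwrite("pics/crop0.png",a[...,::-1])
for n,zz in(("scene",z),("side",z2)):
    im,d,K,T=[zz[k] for k in("im","d","K","T")]
    P=cloud(d,K,T); hsv=cv2.cvtColor(im,cv2.COLOR_RGB2HSV).astype(int)
    ok=d>0
    reg=ok&(P[...,0]>.2)&(P[...,0]<.75)&(P[...,1]>-.3)&(P[...,1]<.4)
    zz_=P[...,2]
    bench=reg&(hsv[...,1]<40)&(abs(zz_)<.008); print(n,"bench z",np.median(zz_[bench]))
    wood=reg&(hsv[...,0]>6)&(hsv[...,0]<22)&(hsv[...,1]>70)
    print("wood z hist",np.histogram(zz_[wood],bins=np.arange(-.004,.05,.004)))
    b=wood&(abs(zz_-.012)<.006)
    m=cv2.morphologyEx(b.astype(np.uint8),cv2.MORPH_OPEN,np.ones((3,3)))
    nn,l,st,ce=cv2.connectedComponentsWithStats(m)
    pts=P[m>0][:,:2]
    k=np.median(pts,0); pts=pts[np.linalg.norm(pts-k,axis=1)<.25]
    r=cv2.minAreaRect((pts*1000).astype(np.float32)); print("board",r)
    g=reg&(hsv[...,1]<60)&(zz_>.028)&(zz_<.041)&(np.linalg.norm(P[...,:2]-k,axis=-1)<.15)
    m=cv2.morphologyEx(g.astype(np.uint8),cv2.MORPH_OPEN,np.ones((3,3)))
    nn,l,st,ce=cv2.connectedComponentsWithStats(m); i=1+np.argmax(st[1:,4]); q=P[l==i]
    print("block",st[i],np.median(q[:,2]),cv2.minAreaRect((q[:,:2]*1000).astype(np.float32)))
    R=reg&((hsv[...,0]<6)|(hsv[...,0]>174))&(hsv[...,1]>150)&(zz_>.05)&(np.linalg.norm(P[...,:2]-k,axis=-1)<.25)
    q=P[R]; print("red",len(q),q.mean(0),q.min(0),q.max(0))
E
```

```text
scene bench z -0.00040996882000809975
wood z hist (array([   1,   11,  174, 2853, 2202,  230,  265,  652,  378,    5,    0,
          1,    0]), array([-0.004,  0.   ,  0.004,  0.008,  0.012,  0.016,  0.02 ,  0.024,
        0.028,  0.032,  0.036,  0.04 ,  0.044,  0.048]))
board ((580.9777221679688, -95.16796875), (273.6880798339844, 293.4296875), 10.977212905883789)
block [ 243  214   62   50 1816] 0.033546561254300666 ((588.6034545898438, -153.3437957763672), (152.93881225585938, 103.2304916381836), 3.450136184692383)
red 151 [0.59536417 0.05119026 0.15283134] [0.57701968 0.03765309 0.10567182] [0.60195812 0.06230668 0.18238703]
side bench z 0.000593490088154458
wood z hist (array([   0,   19,  118, 1640, 2893,  247,  238,  420,  360,   10,    0,
          0,    0]), array([-0.004,  0.   ,  0.004,  0.008,  0.012,  0.016,  0.02 ,  0.024,
        0.028,  0.032,  0.036,  0.04 ,  0.044,  0.048]))
board ((576.4185791015625, -97.74053955078125), (270.31793212890625, 291.6744384765625), 11.005797386169434)
block [ 334  221   71   44 1739] 0.03436670691053345 ((584.515869140625, -151.36541748046875), (151.673828125, 102.59416198730469), 3.823232889175415)
red 153 [0.58295982 0.04286753 0.14530088] [0.57431496 0.0317306  0.10722366] [0.59438964 0.05384779 0.18093912]
```

View pics/crop0.png

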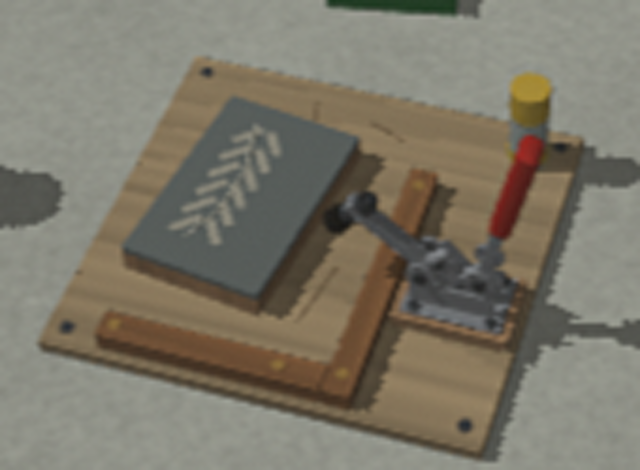

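Crop confirms the choice: the grey block sits between the two fences (inner corner at crop ≈ (320,375)), red handle raised at crop (515,190), foot at (345,210).
Jig yaw ≈ 11°, origin ≈ (576,-84) mm. Block in the jig is at about (-3,-69) mm, turned -7.4°. Moving to the block's near side.

Request:
step_arm([
  [1.7,-3.3,0,0,0,2,128],
  [3.4,-6.6,0,0,0,4,128],
  [5.1,-9.9,0,0,0,6,128],
  [6.8,-13.2,0,0,0,8,128],
  [8.5,-16.5,0,0,0,10,128],
  [10.2,-19.8,0,0,0,12,128],
  [11.9,-23.1,0,0,0,14,128],
  [13.6,-26.4,0,0,0,16,128],
  [15.3,-29.7,0,0,0,18,128],
  [17,-33,0,0,0,20,128],
  [18.7,-36.3,0,0,0,22,128],
  [20.4,-39.6,0,0,0,24.9,128],
])

```text
t: 1.1
tcp_pos: [0.3297, 0.1116, 0.2525]
orientation: [[-0.981, -0.194, 0.0], [-0.194, 0.981, -0.001], [-0.0, -0.001, -1.0]]
force: [0.8, 0.5, 0.0]
gripper_width: 0.0422
```

```bash
python3 - <<'E'
from h import *
s=telemetry.sense(); print(s["t"],s["tcp_pos"],s["joint_positions"],s["gripper_width"]); R=s["orientation"];print(np.degrees(np.arctan2(R[1,0],R[0,0])))
E
```

```text
1.1 [0.32972438 0.11159578 0.25254136] [ 3.27417040e-01 -2.08999434e-01 -3.59986866e-01  1.41976797e+00
 -1.35808994e-03  1.32535204e-01] 0.04223220736987941
-168.83408643871445
```

Request:
step_arm([
  [1.9,-3.5,0,0,0,0,128],
  [3.8,-7,0,0,0,0,128],
  [5.7,-10.5,0,0,0,0,128],
  [7.6,-14,0,0,0,0,128],
  [9.5,-17.5,0,0,0,0,128],
  [11.4,-21,0,0,0,0,128],
  [13.3,-24.5,0,0,0,0,128],
  [15.3,-27.9,0,0,0,0,128],
  [15.3,-27.9,0,0,0,0,128],
  [15.3,-27.9,0,0,0,0,128],
])

```text
t: 1.93
tcp_pos: [0.483, -0.169, 0.2511]
orientation: [[-0.982, -0.191, -0.002], [-0.191, 0.982, -0.0], [0.002, 0.0, -1.0]]
force: [-0.3, 1.1, 0.0]
gripper_width: 0.0424
```

```bash
python3 - <<'E'
from h import *
im,d,K,T,c=grab("wrist"); print(T,K[0,0],c["mount"] if "mount" in c else 0,[k for k in c])
np.savez("w0.npz",im=im,d=d,K=K,T=T); cv2.imwrite("pics/w0.png",im[...,::-1]); print(telemetry.sense()["tcp_pos"])
E
```

```text
[[-1.90004157e-01 -9.41748177e-01 -2.77504578e-01  4.12239968e-01]
 [ 9.81783177e-01 -1.82122980e-01 -5.41573073e-02 -1.82557992e-01]
 [ 4.62584907e-04 -2.82739440e-01  9.59196641e-01  3.71353318e-01]
 [ 0.00000000e+00  0.00000000e+00  0.00000000e+00  1.00000000e+00]] 299.16640925037836 [[-6.76803056e-04  9.58634051e-01  2.84640647e-01  7.22502195e-02]
 [ 9.99999690e-01  7.63364553e-04 -1.93171315e-04  1.62746078e-04]
 [-4.02465180e-04  2.84640428e-01 -9.58634271e-01 -1.20087215e-01]
 [ 0.00000000e+00  0.00000000e+00  0.00000000e+00  1.00000000e+00]] ['camera_matrix', 'mount']
[ 0.48241058 -0.16783253  0.25163214]
```

View pics/w0.png

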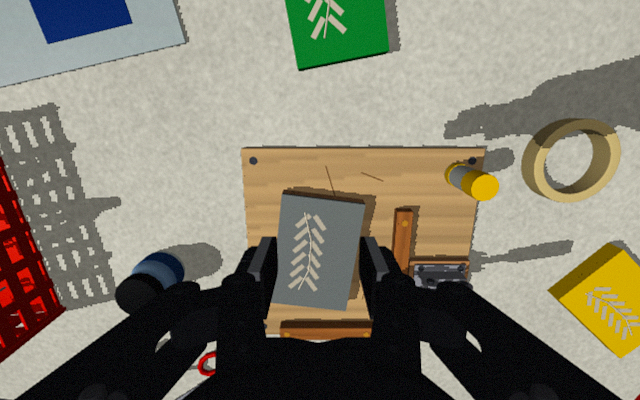

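Wrist view: block's grey face at (283–365,192–308), near board edge at v≈148 from u=243 to 486, jar at (150,280), glue stick (470,180). I use it to check the pose.

```bash
cat >> h.py <<'E'
YAW=np.radians(11.0);O=np.array([.5763,-.0842])
def jig(p): c,s=np.cos(YAW),np.sin(YAW); return np.array([[c,s],[-s,c]])@(np.asarray(p)[:2]-O)*1000
def world(x,y): c,s=np.cos(YAW),np.sin(YAW); return O+np.array([[c,-s],[s,c]])@[x/1000,y/1000]
E
python3 - <<'E'
from h import *
z=np.load("w0.npz");im,d,K,T=[z[k] for k in("im","d","K","T")]
for n,u,v,h in(("boardNR(-135,-160)",242,149,.012),("boardNL(-135,135)",486,148,.012)):
    print(n,jig(onplane(u,v,h,K,T)))
hsv=cv2.cvtColor(im,cv2.COLOR_RGB2HSV).astype(int)
print(hsv[270,290],hsv[196,300],hsv[200,380])
m=((hsv[...,1]<60)&(hsv[...,2]>70)&(hsv[...,2]<140)).astype(np.uint8); m[:185]=0;m[315:]=0;m[:,:262]=0;m[:,372:]=0
m=cv2.morphologyEx(m,cv2.MORPH_OPEN,np.ones((3,3)))
n,l,st,_=cv2.connectedComponentsWithStats(m); i=1+np.argmax(st[1:,4]);print(st[i])
v,u=np.nonzero(l==i); q=np.array([jig(onplane(a,b,.034,K,T)) for a,b in zip(u,v)],np.float32)
r=cv2.minAreaRect(q);print(r)
E
```

```text
boardNR(-135,-160) [-132.55289603 -155.87782868]
boardNL(-135,135) [-133.48764559  136.02142042]
[ 90  13 114] [90 10 73] [ 17 123 191]
[ 271  194   94  117 7408]
((-2.7466278076171875, -67.91990661621094), (100.1729507446289, 149.41212463378906), 82.51602935791016)
```

Request:
step_arm([
  [0,0,-4,0,0,0,128],
  [0,0,-8,0,0,0,128],
  [0,0,-12,0,0,0,128],
  [0,0,-15,0,0,0,128],
  [0,0,-18,0,0,0,128],
  [0,0,-20,0,0,0,128],
  [0,0,-21.1,0,0,0,128],
  [0,0,-21.1,0,0,0,128],
  [0,0,-21.1,0,0,0,128],
])

```text
t: 2.73
tcp_pos: [0.4824, -0.1671, 0.0413]
orientation: [[-0.981, -0.193, -0.001], [-0.193, 0.981, -0.0], [0.002, 0.0, -1.0]]
force: [-0.7, -0.1, 0.9]
gripper_width: 0.0424
```

Request:
step_arm([
  [0.39,0.08,0,0,0,0,128],
  [0.78,0.15,0,0,0,0,128],
  [1.18,0.23,0,0,0,0,128],
  [1.57,0.31,0,0,0,0,128],
  [1.96,0.38,0,0,0,0,128],
  [2.35,0.46,0,0,0,0,128],
  [2.75,0.53,0,0,0,0,128],
  [3.14,0.61,0,0,0,0,128],
  [3.43,0.67,0,0,0,0,128],
  [3.73,0.73,0,0,0,0,128],
  [3.93,0.76,0,0,0,0,128],
  [3.93,0.76,0,0,0,0,128],
])

```text
t: 3.73
tcp_pos: [0.5222, -0.1593, 0.0412]
orientation: [[-0.981, -0.194, -0.001], [-0.194, 0.981, 0.0], [0.001, 0.0, -1.0]]
force: [-0.5, 0.0, -0.3]
gripper_width: 0.0426
```

Request:
step_arm([
  [0.2,0.04,0,0,0,0,128],
  [0.39,0.08,0,0,0,0,128],
  [0.59,0.11,0,0,0,0,128],
  [0.78,0.15,0,0,0,0,128],
  [0.98,0.19,0,0,0,0,128],
  [1.08,0.21,0,0,0,0,128],
  [1.08,0.21,0,0,0,0,128],
])

```text
t: 4.32
tcp_pos: [0.5334, -0.1571, 0.0412]
orientation: [[-0.981, -0.194, -0.001], [-0.194, 0.981, 0.0], [0.001, 0.0, -1.0]]
force: [-0.8, -0.2, 1.2]
gripper_width: 0.0424
```

```bash
python3 - <<'E'
from h import *
s=telemetry.sense();print(s["force"],jig(s["tcp_pos"]))
im,d,K,T,c=grab("scene"); a=cv2.resize(im[185:310,210:380],(640,470),interpolation=cv2.INTER_CUBIC); cv2.imwrite("pics/s1.png",a[...,::-1])
E
```

```text
[-0.78051001 -0.20869182  1.17499451] [-56.03805636 -63.4014049 ]
```

View pics/s1.png

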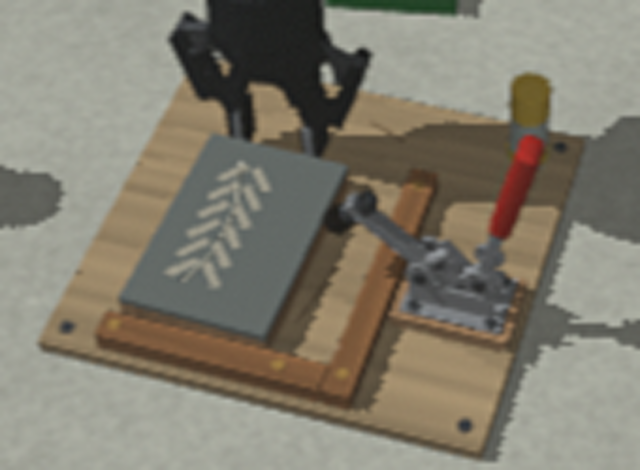

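Block has squared up and is a few mm from the far fence (crop row ~320); continuing until force builds.

Request:
step_arm([
  [0.1,0.02,0,0,0,0,128],
  [0.2,0.04,0,0,0,0,128],
  [0.29,0.06,0,0,0,0,128],
  [0.39,0.08,0,0,0,0,128],
  [0.39,0.08,0,0,0,0,128],
])

```text
t: 4.78
tcp_pos: [0.5375, -0.1563, 0.0412]
orientation: [[-0.981, -0.194, -0.0], [-0.194, 0.981, 0.0], [0.0, 0.0, -1.0]]
force: [-0.7, -0.7, 0.2]
gripper_width: 0.0425
```

Request:
step_arm([
  [0.1,0.02,0,0,0,0,128],
  [0.2,0.04,0,0,0,0,128],
  [0.2,0.04,0,0,0,0,128],
])

```text
t: 5.03
tcp_pos: [0.5387, -0.1561, 0.0411]
orientation: [[-0.981, -0.194, -0.002], [-0.194, 0.981, -0.0], [0.002, 0.0, -1.0]]
force: [-4.5, -1.5, 2.0]
gripper_width: 0.0424
```

Request:
step_arm([
  [0.15,0.03,0,0,0,0,128],
  [0.3,0.06,0,0,0,0,128],
  [0.3,0.06,0,0,0,0,128],
])

```text
t: 5.28
tcp_pos: [0.5391, -0.1561, 0.0411]
orientation: [[-0.981, -0.192, -0.007], [-0.192, 0.981, -0.002], [0.008, -0.001, -1.0]]
force: [-11.4, -3.4, 7.9]
gripper_width: 0.0427
```

Against the far fence (11 N). Now back off, rise, go round to the right side and turn the jaws along the fence.

Request:
step_arm([
  [-1,-0.2,0,0,0,0,128],
  [-2,-0.4,0,0,0,0,128],
  [-2.5,-0.5,3,0,0,-6,128],
  [-2.5,-0.5,6.5,0,0,-12,128],
  [-1.5,-1.5,10,0,0,-18,128],
  [0,-2.5,11,0,0,-25,128],
  [1.5,-3.5,11,0,0,-32,128],
  [3,-4.5,11,0,0,-39,128],
  [4.5,-5.5,11,0,0,-46,128],
  [6.5,-6.4,11,0,0,-53,128],
  [8.5,-6.4,11,0,0,-60,128],
  [9.9,-6.4,11,0,0,-67,128],
])

```text
t: 6.28
tcp_pos: [0.6393, -0.2207, 0.1508]
orientation: [[-0.555, 0.832, -0.004], [0.832, 0.555, 0.007], [0.007, 0.001, -1.0]]
force: [-0.6, -0.0, -1.0]
gripper_width: 0.0422
```

Request:
step_arm([
  [0,0,0,0,0,-7,128],
  [0,0,0,0,0,-14,128],
  [0,0,0,0,0,-21,128],
  [0,0,0,0,0,-23,128],
  [0,0,0,0,0,-23,128],
])

```text
t: 6.7
tcp_pos: [0.6392, -0.2207, 0.1508]
orientation: [[-0.185, 0.983, -0.0], [0.983, 0.185, 0.008], [0.008, 0.001, -1.0]]
force: [0.2, -0.3, -0.1]
gripper_width: 0.0425
```

```bash
python3 - <<'E'
from h import *
s=telemetry.sense();R=s["orientation"];print(s["tcp_pos"],jig(s["tcp_pos"]),np.degrees(np.arctan2(R[1,0],R[0,0])),s["joint_positions"])
im,d,K,T,c=grab("scene"); hsv=cv2.cvtColor(im,cv2.COLOR_RGB2HSV).astype(int)
P=cloud(d,K,T);J=(P[...,:2]-O)
g=(hsv[...,1]<60)&(P[...,2]>.028)&(P[...,2]<.041)&(np.linalg.norm(J,axis=-1)<.16)
m=cv2.morphologyEx(g.astype(np.uint8),cv2.MORPH_OPEN,np.ones((3,3)))
n,l,st,ce=cv2.connectedComponentsWithStats(m); i=1+np.argmax(st[1:,4]); q=P[l==i]
r=cv2.minAreaRect((q[:,:2]*1000).astype(np.float32));print(r,jig(np.array(r[0])/1000))
b=(P[...,2]>.02)&(P[...,2]<.075)&(hsv[...,2]<170)&(P[...,1]<-.2)&(P[...,1]>-.45)&(P[...,0]>.5)&(P[...,0]<.75)
q=P[b];print("jar",len(q),np.median(q,0),jig(np.median(q,0)))
E
```

```text
[ 0.63922029 -0.22068557  0.15076713] [  35.72159405 -145.98370648] 100.66222597914437 [-0.33543481  0.43169491  0.1394542   1.28130562  0.00743052  1.0492655 ]
((623.7291259765625, -136.67481994628906), (154.98275756835938, 101.57806396484375), 10.402443885803223) [ 36.54505167 -60.56061358]
jar 570 [ 0.67324005 -0.34000481  0.06045112] [  46.34912622 -269.60199017]
```

Request:
step_arm([
  [0,0,-4,0,0,0,128],
  [0,0,-7.5,0,0,0,128],
  [0,0,-10,0,0,0,128],
  [0,0,-11,0,0,0,128],
  [0,0,-11,0,0,0,128],
  [-0.08,0.39,-11,0,0,0,128],
  [-0.15,0.79,-11,0,0,0,128],
  [-0.23,1.18,-11,0,0,0,128],
  [-0.31,1.57,-11,0,0,0,128],
  [-0.38,1.96,-11,0,0,0,128],
  [-0.46,2.36,-11,0,0,0,128],
  [-0.46,2.36,-11,0,0,0,128],
])

```text
t: 7.75
tcp_pos: [0.6347, -0.1963, 0.0414]
orientation: [[-0.188, 0.982, 0.0], [0.982, 0.188, 0.008], [0.007, 0.002, -1.0]]
force: [-0.6, 0.1, 0.1]
gripper_width: 0.0422
```

Request:
step_arm([
  [-0.06,0.29,0,0,0,0,128],
  [-0.11,0.59,0,0,0,0,128],
  [-0.17,0.88,0,0,0,0,128],
  [-0.23,1.18,0,0,0,0,128],
  [-0.29,1.47,0,0,0,0,128],
  [-0.34,1.77,0,0,0,0,128],
  [-0.4,2.06,0,0,0,0,128],
  [-0.46,2.36,0,0,0,0,128],
  [-0.52,2.65,0,0,0,0,128],
  [-0.56,2.85,0,0,0,0,128],
  [-0.6,3.05,0,0,0,0,128],
  [-0.6,3.05,0,0,0,0,128],
])

```text
t: 8.75
tcp_pos: [0.6287, -0.1653, 0.0415]
orientation: [[-0.188, 0.982, 0.0], [0.982, 0.188, 0.008], [0.008, 0.002, -1.0]]
force: [-0.1, -0.9, 0.8]
gripper_width: 0.0426
```

Request:
step_arm([
  [-0.04,0.2,0,0,0,0,128],
  [-0.08,0.39,0,0,0,0,128],
  [-0.11,0.54,0,0,0,0,128],
  [-0.11,0.54,0,0,0,0,128],
])

```text
t: 9.08
tcp_pos: [0.6275, -0.1595, 0.0414]
orientation: [[-0.188, 0.982, 0.0], [0.982, 0.188, 0.008], [0.008, 0.002, -1.0]]
force: [-0.0, -1.5, 1.6]
gripper_width: 0.0427
```

Request:
step_arm([
  [-0.02,0.1,0,0,0,0,128],
  [-0.04,0.2,0,0,0,0,128],
  [-0.06,0.3,0,0,0,0,128],
  [-0.06,0.3,0,0,0,0,128],
])

```text
t: 9.42
tcp_pos: [0.6268, -0.1563, 0.0414]
orientation: [[-0.188, 0.982, 0.0], [0.982, 0.188, 0.009], [0.008, 0.002, -1.0]]
force: [0.0, -1.4, 2.1]
gripper_width: 0.0423
```

Request:
step_arm([
  [-0.02,0.1,0,0,0,0,128],
  [-0.04,0.2,0,0,0,0,128],
  [-0.04,0.2,0,0,0,0,128],
])

```text
t: 9.67
tcp_pos: [0.6269, -0.1558, 0.0415]
orientation: [[-0.188, 0.982, 0.001], [0.982, 0.188, 0.005], [0.005, 0.002, -1.0]]
force: [2.8, -8.3, -0.8]
gripper_width: 0.0429
```

Request:
step_arm([
  [-0.04,0.2,0,0,0,0,128],
  [-0.06,0.3,0,0,0,0,128],
  [-0.06,0.3,0,0,0,0,128],
])

```text
t: 9.92
tcp_pos: [0.6269, -0.1556, 0.0418]
orientation: [[-0.187, 0.982, 0.002], [0.982, 0.187, -0.001], [-0.002, 0.002, -1.0]]
force: [2.2, -12.4, 0.2]
gripper_width: 0.043
```

```bash
python3 - <<'E'
from h import *
im,d,K,T,c=grab("scene"); a=cv2.resize(im[185:310,210:380],(800,588),interpolation=cv2.INTER_CUBIC); cv2.imwrite("pics/s2.png",a[...,::-1])
E
```

```text
(no output)
```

View pics/s2.png

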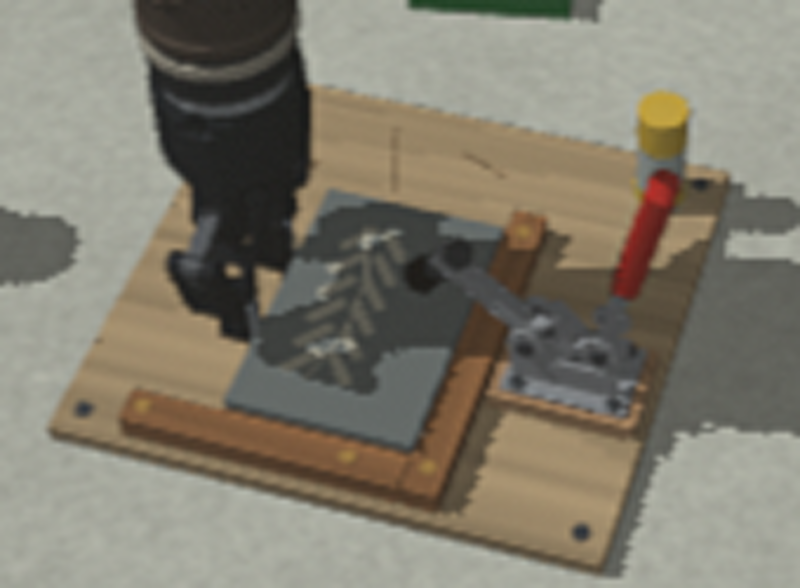

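Block appears home in both fences (scene crop corner ≈ (420,450)). I'll reseat it once in x with shut fingers, then go to the handle.

Request:
step_arm([
  [0.2,-1,0,0,0,0,128],
  [0.4,-2,0,0,0,0,255],
  [0.4,-2,3.5,0,0,0,255],
  [0,-2,7,0,0,0,255],
  [-3,-1.5,7.5,0,0,0,255],
  [-6,0,7.5,0,0,0,255],
  [-9,1.7,7.5,0,0,0,255],
  [-12.5,3.4,7.5,0,0,0,255],
  [-12.5,3.4,7.5,0,0,0,255],
  [-12.5,3.4,4,0,0,0,255],
  [-12.5,3.4,0.3,0,0,0,255],
  [-12.5,3.4,0.3,0,0,0,255],
])

```text
t: 10.97
tcp_pos: [0.4976, -0.1206, 0.039]
orientation: [[-0.187, 0.982, -0.007], [0.982, 0.187, 0.002], [0.003, -0.007, -1.0]]
force: [-1.4, -0.3, -0.4]
gripper_width: -0.0002
```

Request:
step_arm([
  [0.39,0.08,0,0,0,0,255],
  [0.79,0.15,0,0,0,0,255],
  [1.18,0.23,0,0,0,0,255],
  [1.57,0.31,0,0,0,0,255],
  [1.77,0.34,0,0,0,0,255],
  [1.77,0.34,0,0,0,0,255],
])

```text
t: 11.47
tcp_pos: [0.5168, -0.1172, 0.0401]
orientation: [[-0.187, 0.982, -0.005], [0.982, 0.187, 0.002], [0.003, -0.005, -1.0]]
force: [-0.4, -0.6, -0.1]
gripper_width: -0.0001
```

Request:
step_arm([
  [0.2,0.04,0,0,0,0,255],
  [0.39,0.08,0,0,0,0,255],
  [0.59,0.11,0,0,0,0,255],
  [0.79,0.15,0,0,0,0,255],
  [0.79,0.15,0,0,0,0,255],
])

```text
t: 11.88
tcp_pos: [0.5251, -0.1157, 0.0401]
orientation: [[-0.187, 0.982, -0.005], [0.982, 0.187, 0.002], [0.003, -0.004, -1.0]]
force: [-0.4, 1.4, 0.2]
gripper_width: -0.0
```

Request:
step_arm([
  [0.1,0.02,0,0,0,0,255],
  [0.2,0.04,0,0,0,0,255],
  [0.2,0.04,0,0,0,0,255],
])

```text
t: 12.13
tcp_pos: [0.5272, -0.1153, 0.0401]
orientation: [[-0.187, 0.982, -0.005], [0.982, 0.187, 0.002], [0.003, -0.004, -1.0]]
force: [0.1, -0.5, 0.4]
gripper_width: -0.0001
```

Request:
step_arm([
  [0.1,0.02,0,0,0,0,255],
  [0.2,0.04,0,0,0,0,255],
  [0.29,0.06,0,0,0,0,255],
  [0.29,0.06,0,0,0,0,255],
])

```text
t: 12.47
tcp_pos: [0.5289, -0.1149, 0.0399]
orientation: [[-0.187, 0.982, -0.007], [0.982, 0.187, 0.001], [0.003, -0.007, -1.0]]
force: [-5.7, -1.4, 3.5]
gripper_width: -0.0004
```

Request:
step_arm([
  [0.1,0.02,0,0,0,0,255],
  [0.2,0.04,0,0,0,0,255],
  [0.2,0.04,0,0,0,0,255],
])

```text
t: 12.72
tcp_pos: [0.529, -0.1148, 0.0399]
orientation: [[-0.187, 0.982, -0.011], [0.982, 0.187, 0.0], [0.002, -0.011, -1.0]]
force: [-8.4, -1.8, 6.4]
gripper_width: -0.0002
```

Block seated in both directions. Retreat, rise, and approach the handle's face from the block side.

Request:
step_arm([
  [-1,-0.2,0,0,0,0,255],
  [-2,-0.4,0,0,0,0,255],
  [-2,-0.4,4,0,0,0,255],
  [-2,-0.4,8,0,0,0,255],
  [-2,-0.4,12,0,0,0,255],
  [-1,1,14.5,0,0,0,255],
  [0.7,4,14.5,0,0,0,255],
  [2.4,7,14.5,0,0,0,255],
  [4.1,10,14.5,0,0,0,255],
  [6.4,12.9,14,0,0,0,255],
  [6.4,12.9,12.7,0,0,0,255],
  [6.4,12.9,12.7,0,0,0,255],
])

```text
t: 13.72
tcp_pos: [0.5925, 0.0157, 0.1643]
orientation: [[-0.189, 0.982, -0.014], [0.982, 0.189, 0.0], [0.003, -0.014, -1.0]]
force: [-0.1, -1.7, 0.4]
gripper_width: 0.0001
```

```bash
python3 - <<'E'
from h import *
s=telemetry.sense();print(s["t"],s["tcp_pos"],jig(s["tcp_pos"]),s["force"])
A=[]
for n,r in(("scene",(120,330,210,450)),("side",(110,310,250,450))):
    im,d,K,T,c=grab(n); a=cv2.resize(im[r[0]:r[1],r[2]:r[3]],(400,400)); A.append(a)
    hsv=cv2.cvtColor(im,cv2.COLOR_RGB2HSV).astype(int);P=cloud(d,K,T)
    m=((hsv[...,0]<6)|(hsv[...,0]>174))&(hsv[...,1]>150)&(P[...,2]>.05)&(np.linalg.norm(P[...,:2]-O,axis=-1)<.2)
    q=np.array([[*jig(p),p[2]*1000] for p in P[m]])
    if len(q): 
        print(n,len(q),np.median(q,0)); f=np.polyfit(q[:,2],q[:,1],1); print("tilt e",np.pi/2-np.arctan(f[0]), "y at z=145",np.polyval(f,145), "x",q[:,0].min(),q[:,0].max())
cv2.imwrite("pics/h1.png",np.hstack(A)[...,::-1])
E
```

```text
13.7167 [0.5925092  0.01567405 0.16432232] [34.96825758 94.94622276] [-0.09600896 -1.7165242   0.36766543]
scene 141 [ 46.12231833 129.98513392 153.31086433]
tilt e 1.3471319139752673 y at z=145 127.77721808357971 x 29.336058492874873 49.66194431004485
side 118 [ 27.72723847 120.075177   141.24548902]
tilt e 1.6866671627401912 y at z=145 119.41749203876748 x -13.29709350614588 38.97220348521357
```

View pics/h1.png

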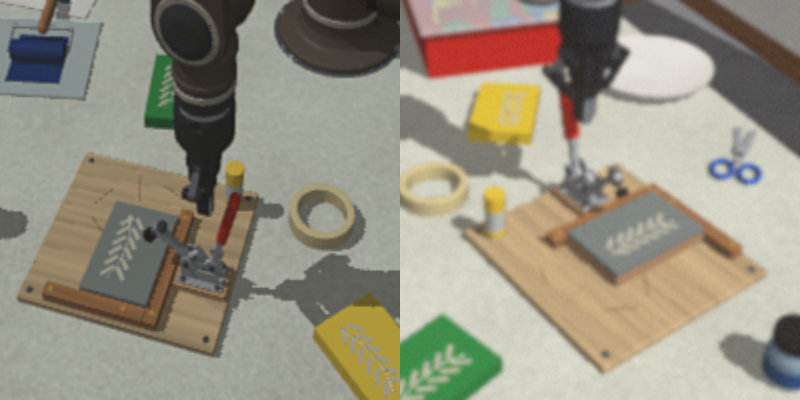

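Handle still raised (elevation ≈1.35), tip in front of its face, block home. Pushing along the arc.

Request:
step_arm([
  [-0.12,0.64,0,0,0,0,255],
  [-0.25,1.28,0,0,0,0,255],
  [-0.37,1.9,-0.1,0,0,0,255],
  [-0.49,2.53,-0.24,0,0,0,255],
  [-0.65,3.33,-0.51,0,0,0,255],
  [-0.79,4.09,-0.87,0,0,0,255],
  [-0.93,4.8,-1.3,0,0,0,255],
  [-1.07,5.48,-1.81,0,0,0,255],
  [-1.07,5.48,-1.81,0,0,0,255],
])

```text
t: 14.57
tcp_pos: [0.5804, 0.0702, 0.1467]
orientation: [[-0.188, 0.982, -0.015], [0.982, 0.188, 0.0], [0.003, -0.015, -1.0]]
force: [0.1, 0.3, -0.9]
gripper_width: -0.0001
```

Request:
step_arm([
  [-0.12,0.62,-0.58,0,0,0,255],
  [-0.23,1.2,-1.2,0,0,0,255],
  [-0.33,1.69,-1.88,0,0,0,255],
  [-0.38,1.9,-2.25,0,0,0,255],
  [-0.41,2.12,-2.62,0,0,0,255],
  [-0.41,2.12,-2.62,0,0,0,255],
])

```text
t: 15.07
tcp_pos: [0.5763, 0.0923, 0.12]
orientation: [[-0.189, 0.982, -0.015], [0.982, 0.189, 0.001], [0.004, -0.014, -1.0]]
force: [0.3, 0.1, 1.4]
gripper_width: 0.0
```

Request:
step_arm([
  [-0.04,0.18,-0.38,0,0,0,255],
  [-0.07,0.35,-0.77,0,0,0,255],
  [-0.07,0.35,-0.77,0,0,0,255],
])

```text
t: 15.32
tcp_pos: [0.5748, 0.0959, 0.1108]
orientation: [[-0.189, 0.982, -0.017], [0.982, 0.189, 0.001], [0.004, -0.017, -1.0]]
force: [-1.1, -0.9, 0.3]
gripper_width: -0.0003
```

```bash
python3 - <<'E'
from h import *
s=telemetry.sense();print(s["t"],s["tcp_pos"],jig(s["tcp_pos"]),s["force"])
A=[]
for n,r in(("scene",(180,320,230,370)),("side",(130,280,280,430))):
    im,d,K,T,c=grab(n); A.append(cv2.resize(im[r[0]:r[1],r[2]:r[3]],(400,400),interpolation=cv2.INTER_CUBIC))
cv2.imwrite("pics/h2.png",np.hstack(A)[...,::-1])
E
```

```text
15.3167 [0.57475108 0.09591796 0.11078825] [ 32.8476647  177.10423281] [-1.09850523 -0.91504821  0.26618393]
```

View pics/h2.png

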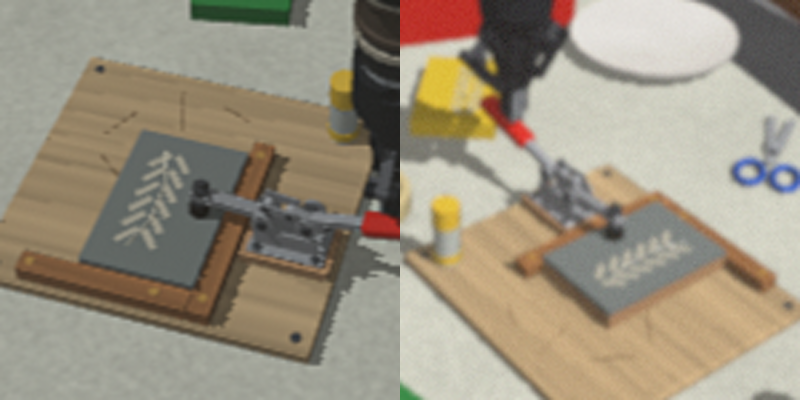

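Foot is on the block (left crop (200,205)); the handle is nearly level. Pressing a few mm further for the lock.

Request:
step_arm([
  [-0.02,0.08,-0.2,0,0,0,255],
  [-0.03,0.15,-0.4,0,0,0,255],
  [-0.03,0.15,-0.4,0,0,0,255],
])

```text
t: 15.67
tcp_pos: [0.5746, 0.0972, 0.107]
orientation: [[-0.189, 0.982, -0.017], [0.982, 0.189, 0.0], [0.004, -0.017, -1.0]]
force: [0.0, -0.5, 0.4]
gripper_width: -0.0003
```

Request:
step_arm([
  [-0.02,0.05,-0.2,0,0,0,255],
  [-0.03,0.08,-0.4,0,0,0,255],
  [-0.03,0.08,-0.4,0,0,0,255],
])

```text
t: 15.92
tcp_pos: [0.5745, 0.0979, 0.1039]
orientation: [[-0.189, 0.982, -0.016], [0.982, 0.189, 0.0], [0.003, -0.015, -1.0]]
force: [-1.2, -1.9, 4.4]
gripper_width: 0.0002
```

Stop met at tip height 82 mm (locked grip: 83 mm). Retreat straight up and check.

Request:
step_arm([
  [0,0,1,0,0,0,255],
  [0,0,4,0,0,0,255],
  [0,0,8,0,0,0,255],
  [0,0,12,0,0,0,255],
  [-3,2,15,0,0,0,255],
  [-6.5,4,15,0,0,0,255],
  [-10,6,15,0,0,0,255],
  [-13.5,8,15,0,0,0,255],
  [-17,10,15,0,0,0,255],
  [-20,12,15,0,0,0,255],
  [-20,12,15,0,0,0,255],
])

```text
t: 16.83
tcp_pos: [0.3701, 0.2199, 0.2552]
orientation: [[-0.194, 0.981, -0.016], [0.981, 0.194, 0.002], [0.005, -0.015, -1.0]]
force: [0.3, 0.2, 0.4]
gripper_width: 0.0
```

```bash
python3 - <<'E'
from h import *
s=telemetry.sense();print(s["t"],s["tcp_pos"],s["force"])
A=[]
for n,r in(("scene",(180,320,230,370)),("side",(130,280,280,430))):
    im,d,K,T,c=grab(n); A.append(cv2.resize(im[r[0]:r[1],r[2]:r[3]],(400,400),interpolation=cv2.INTER_CUBIC))
    hsv=cv2.cvtColor(im,cv2.COLOR_RGB2HSV).astype(int);P=cloud(d,K,T)
    m=((hsv[...,0]<6)|(hsv[...,0]>174))&(hsv[...,1]>150)&(P[...,2]>.05)&(np.linalg.norm(P[...,:2]-O,axis=-1)<.25)
    q=np.array([[*jig(p),p[2]*1000] for p in P[m]]); f=np.polyfit(q[:,1],q[:,2],1)
    print(n,"handle slope",np.arctan(f[0]),np.median(q,0),"z at y=190",np.polyval(f,190))
    g=(hsv[...,1]<60)&(P[...,2]>.028)&(P[...,2]<.041)&(np.linalg.norm(P[...,:2]-O,axis=-1)<.16)
    l=cv2.connectedComponentsWithStats(cv2.morphologyEx(g.astype(np.uint8),cv2.MORPH_OPEN,np.ones((3,3)))); i=1+np.argmax(l[2][1:,4]); q=P[l[1]==i]
    r=cv2.minAreaRect((q[:,:2]*1000).astype(np.float32));print("block",r,jig(np.array(r[0])/1000))
cv2.imwrite("pics/h3.png",np.hstack(A)[...,::-1])
E
```

```text
16.8333 [0.37010176 0.21987518 0.25518572] [0.28646058 0.23249499 0.35071007]
scene handle slope 0.19995742162712518 [ 41.34281015 191.99672225  81.87542609] z at y=190 81.48312355098315
block ((615.9078369140625, -96.9727783203125), (153.83050537109375, 103.43563842773438), 10.617737770080566) [ 36.44296839 -20.09563798]
side handle slope 0.20877534319396288 [ 28.36607612 186.16218516  81.4893288 ] z at y=190 82.18644161103069
block ((612.5438842773438, -96.43914031982422), (151.984130859375, 100.64393615722656), 10.549910545349121) [ 33.24264397 -18.92993199]
```

View pics/h3.png

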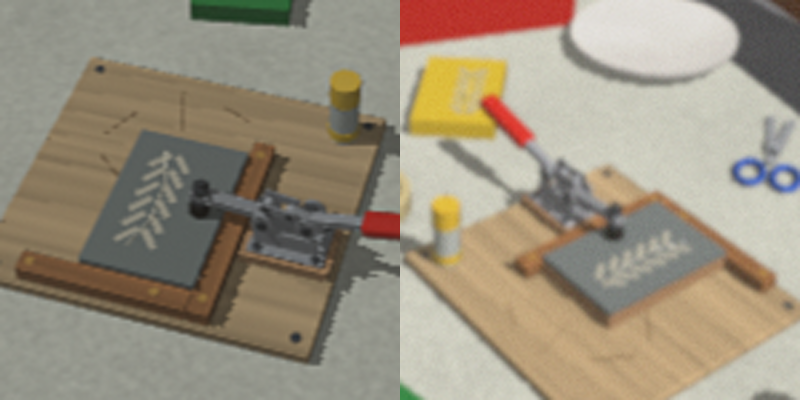

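Handle slope is 0.20–0.21 rad (locked is 0.21), the block is flush at (35,-19.5) mm in the jig, and the foot is down on it. Handing in.

```bash
python3 -c "
from station import order;print(order.close_job())"
```

```text
the job is handed in; nothing more can be done
None
```

The block is home in the fence corner and the toggle clamp is locked on it. I handed the job in after about 17 s of robot time, with the arm well clear.

**What I did:** I slid the block to the far fence, then along it to the left fence, stopping on contact force each time (about 11 and 12 N). I pushed it once more towards the far fence (8 N) before turning to the clamp. I then pushed the red handle over along its arc until it met its stop, and let go.

**Last checks:**
- **Handle:** it slopes 0.20 rad in one view and 0.21 in the other; locked is 0.21. I did not feel the snap itself as a force, so the lock is judged from this slope and from the finger meeting the stop at the locked height.
- **Block:** it measures about (35, -19.5) mm in the jig, against a home of (35, -20). The two cameras disagree by about 3 mm in x, and the block's yaw reads about 0.4° off the jig's. Both are within camera error, and no gap shows at either fence.
- **Other things:** the glue stick stands in place in the last picture. The ink jar and tape roll were never approached, though I did not re-measure any of the three at the end.

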